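Set the bar blender to low and press its filler cap home

ROBOT

A 6-joint arm with a two-finger parallel gripper is mounted at the origin on the work surface. World frame = base frame: x ahead of the robot, y to its left, z up, the work surface at z = 0. Lengths are in m, angles in degrees, forces in N, time in s.
With the tool pointing down it reaches from about 0.425 to 1.125 m from the base axis. Payload 14.9 kg.
Tool frame: the origin (TCP) lies at the very end of the fingers, on their centre line; the grasp point (between the pads) lies 19 mm behind it; y points along the fingers, z is the direction in which the jaws open and shut, and the axes are right-handed (so a half turn about y gives the same grasp; the last joint's range is limited). The gripper opens to 91 mm and grips with 3 to 60 N. Pads are 32 mm wide; open, the fingers measure 118 mm over their backs; the gripper's body (76 mm by 178 mm) begins 60 mm behind the grasp point.
Start: joints at [68.394, 21.709, 99.362, -0, 58.929, -1.908], TCP at [0.236, 0.659, 0.181] pointing down, gripper open.
Joint ranges: [-158.91, 158.91], [-42.39, 125.64], [0.06, 152.35], [-60.88, 240.88], [17.5, 164.5], [-176.32, 176.32]. Speed limits (degrees/s): [108.29, 108.29, 136.94, 180, 180, 180].

INTERFACE

Orientations are given as [roll, pitch, yaw] about the fixed x, y, z axes, in that order (R = Rz(yaw) Ry(pitch) Rx(roll)).
In Python, from plant import robot gives the robot as it stands.
- The arm moves only by the shell command python3 -m inch 'ROWS' [FORCE]. ROWS is JSON, a list of rows, each a list of 7 numbers: the turn, a rotation vector about the tool's x, y, z in rad, then the shift along the tool's x, y, z in cm, then the gripper command: -1 is fully open, 1 is shut, values between are in proportion. In form: [[wx, wy, wz, dx, dy, dz, gripper], ...]. A call has 1 to 12 rows; each row is the pose to reach, as a shift and turn from the pose measured when the call began, along the tool's axes at that moment; what a row does not reach only later rows make up. A row lasts 1/10 s, in which the tool goes at most 50 mm and 8.59 degrees, less where a joint would pass 70% of its speed; a pose out of reach is approached as far as the arm can. A call with a gripper value outside its range is refused whole. The fingers move at their own pace and stop on an object; FORCE is the grip in N (left out, the last holds). Time passes only in rows, so rows that repeat a pose let the fingers close. It gives the time, the measured TCP pose, the force and the opening at its end, in the units of the state.
- robot.get_state(): the state, without advancing time (a new reading comes with each control period).
- robot.grab_frame(name): name is "scene" or "side" or "wrist"; returns a dict with "image" (400x640x3 uint8, red, green, blue), "fx", "fy", "cx", "cy" (pixels), "xyz" and "orientation" of the camera in the world; the wrist camera has in their place "mount" (4x4, takes a point from camera to tool coordinates, whose origin is the TCP and whose axes are the tool frame's). Camera axes: x right, y down, z forward; pixel columns grow to the right and rows downward; lengths in m; the calibration is good to about 2 mm. A picture is of the moment at which its call begins: read the wrist's pose just before it. There is no depth.
- robot.finish_job(): hands the job in, once; it reports no verdict.
The state is a dict: "time_s": time; "joint_pos": joint angles; "joint_vel": joint speeds; "effort": joint torques, N m; "tool_pos": TCP position; "tool_rot": TCP orientation; "wrist_force": force on the tool from outside, world axes, zero at the start; "wrist_torque": the same for the moment, N m; "gripper_width": finger opening in m.
Only numpy, scipy, OpenCV 4.12 (cv2) and the standard library are available. Lean on these libraries where they do the work, as an engineer would, in place of code of your own. Each camera call takes 0.05 s, during which the arm holds its last target.

TASK

Get the bar blender ready to run: slide its speed control back to the green low-speed mark and let go of it, then fit the orange filler cap onto the collar on top of the blender's lid and press it on, past the click, until it is fully home on its seal. Finish while still holding the cap firmly pressed down, so that it stays fully home. Leave everything else on the counter where it stands.

Things in the scene. Friction and masses are not known exactly. Their poses are not given: they have to be found in the camera images.
- cap: loose orange filler cap, 30 to 65 g, open side down. Round shell 58 mm wide, 29 mm tall; round knob on top, 29 mm wide, from 29 to 54 mm above the underside. Flat ledge 14.5 mm wide round the knob: fingertips gripping the knob can bear on it. Inside 25 mm deep, 52 mm wide, with a rounded bead narrowing the mouth to 44.5 mm. Origin: centre of the underside, z up its axis; yaw does not matter
- blender: fixed bar blender let into the counter: 150 mm square steel deck, clear round jar (94 to 114 mm wide) locked in, with a black handle reaching 108 mm from the axis on the +x side; black lid 121 mm wide, its top 180 mm above the counter. Origin on the jar's axis at counter height, z up
- seat (a point): point on the jar's axis level with the lid's top, z up. Pushed straight down, the cap meets the tongues with its underside 12 mm above this point; resistance climbs to 8 to 14 N, then it snaps past (click, force drops) at about 7 mm. From 3 mm it squeezes the seal (2 to 7 N) to a hard stop: home, underside level with this point. Let go, it lifts 2 to 3 mm; a push of 10 to 20 N keeps it home
- collar_top (a point): centre of the top of the grey collar that the cap fits over, on the jar's axis, 203 mm up, 23 mm above the lid. The collar is 43 mm wide, its top 6 mm tapering in to 34 mm. Four white sprung tongues round it stick out to 50 mm across, 12 mm below this point. Round its foot lies a soft pale seal ring 59 mm across and 3 mm thick
- speed (a joint): position of the blender's speed slider along its track, m: 0 at the slow end (the console's -y end), 0.1 at the fast end; 0.025 is the green low-speed mark. Slides with about 1.5 N of friction and stays where it is left
- speed_top (a point): centre of the top of the slider's grip, a grey upright block 16 mm along the track, 22 mm across it and 26 mm tall, standing just clear of the console's top, its top 57 mm above the counter. x and y axes are those of the console; the grip slides along y
- low_mark (a point): the green low-speed mark, a line across the track on the console's top, 28 mm above the counter; the slider is set when its grip is centred on it. Axes are those of the console
- console: fixed flat control console of the blender, dark top in an aluminium case, 80 mm (x) by 180 mm (y) and 28 mm tall, with the slider's track along its y axis 8 mm to the -x side of the middle, 60 mm either way; white marks and one green one beside the track, flat touch pads on the +x side (not used). Origin at the centre of its underside
- jigger: bystander: steel double-cone measure, about 45 mm across and 80 mm tall; origin at the centre of its underside
- espresso_cup: bystander: white cup with a handle, 62 mm across and 58 mm tall; origin at the centre of its underside
- tamper: bystander: coffee tamper standing on its 58 mm steel foot, dark wood handle, 88 mm tall; origin at the centre of its underside
- milk_pitcher: bystander: steel milk pitcher with a handle, 90 mm across and 95 mm tall; origin at the centre of its underside
Not all that is in view belongs to the job. What is shaped like the console but yellow is not meant.

How it is judged:
By the outcome, as a careful person would: the job done as asked, in the order asked, and still so for the second after the job is handed in, while the arm keeps its last pose, push and grip.
It also fails if it takes over 58 s, if anything falls off the work surface, if the arm or the gripper's body presses on something with over 40 N, if the wrist force passes 120 N, or if a joint passes its speed limit or range.

## Working session

There is one attempt and no reset: what is moved stays moved. The work goes in short steps, Python scripts to look and compute and a shell command to move; the robot and the scene stay as the last step left them, time stands still between calls to the robot, and variables do not carry over. Pictures are saved under pics/ and viewed, and the job is handed in when it is done.

```bash
ls; mkdir -p pics; python3 - <<'E'
from plant import robot
import cv2
s=robot.get_state();print(s)
for n in("scene","side","wrist"):
    f=robot.grab_frame(n);cv2.imwrite(f"pics/{n}0.png",f["image"][:,:,::-1])
    print(n,{k:v for k,v in f.items() if k!="image"})
E
```

```text
pics
{'time_s': 0.0, 'joint_pos': array([ 6.83926354e+01,  2.17373323e+01,  9.93968881e+01,  1.26905638e-04,
        5.89292091e+01, -1.90755147e+00]), 'joint_vel': array([-0.05713325, -0.03369139, -0.03806626, -0.03543675,  0.05672173,
        0.04168619]), 'effort': array([ 2.25406751e-03, -7.63725328e+01, -4.34364688e+01,  6.51173433e-02,
        4.25052387e-02, -7.14728253e-05]), 'tool_pos': array([0.23579979, 0.65861351, 0.18079166]), 'tool_rot': array([-9.00633906e+01,  2.21993395e-03, -1.96998799e+01]), 'wrist_force': array([-0.78163976,  0.38989952,  0.21848702]), 'wrist_torque': array([ 0.00752978,  0.04101276, -0.03645642]), 'gripper_width': 0.09126443643307841}
scene {'fx': 368.454847011306, 'fy': 368.454847011306, 'cx': 317.2632401794209, 'cy': 199.1378963157696, 'xyz': array([ 1.04203374, -0.51172797,  0.99193183]), 'orientation': array([-142.33857023,    0.45908886,   43.63405506])}
side {'fx': 390.6738896454968, 'fy': 390.6738896454968, 'cx': 318.3603283865362, 'cy': 201.50358245501346, 'xyz': array([0.56465176, 0.61841437, 0.91223504]), 'orientation': array([-138.63366056,   -0.269574  , -176.73688281])}
wrist {'fx': 283.5092268815257, 'fy': 283.5092268815257, 'cx': 322.84277675826434, 'cy': 196.9988026133758, 'mount': array([[ 8.20029976e-04,  9.64499581e-01,  2.64083106e-01,
        -7.45805479e-02],
       [-3.53870614e-04, -2.64082898e-01,  9.64499921e-01,
        -2.02659528e-01],
       [ 9.99999601e-01, -8.84370098e-04,  1.24752166e-04,
        -2.07190661e-04],
       [ 0.00000000e+00,  0.00000000e+00,  0.00000000e+00,
         1.00000000e+00]])}
```

View pics/scene0.png

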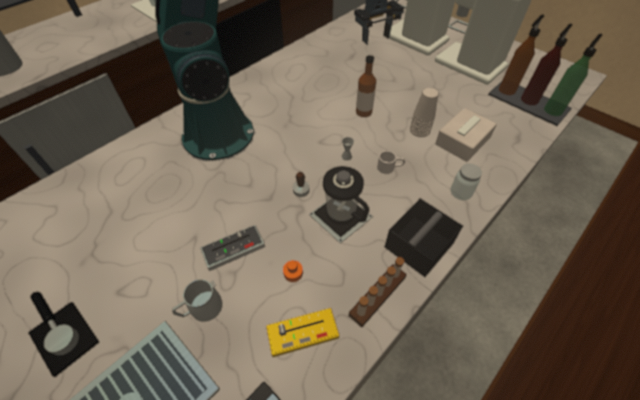

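View pics/side0.png

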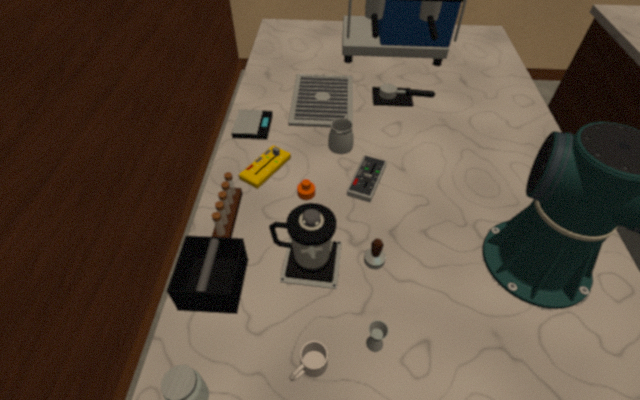

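View pics/wrist0.png

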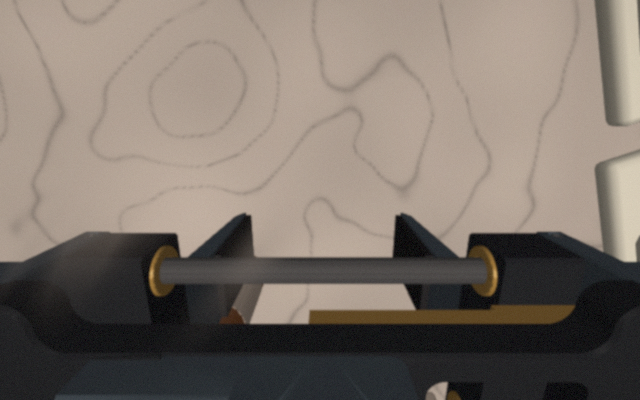

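The scene view shows the orange cap at (292,271), the dark console at (233,246), the yellow decoy console at (303,332) and the blender at (343,195). In the side view they are at cap (306,189), console (367,177), yellow console (265,166) and blender (312,230). Things that could be mistaken for the cap are the orange-brown knobs on the rack at scene (380,290). The only one for the console is the yellow box.

```bash
python3 - <<'E'
import cv2,numpy as np
a=cv2.imread('pics/scene0.png');b=cv2.imread('pics/side0.png')
A=cv2.resize(a[150:290,190:390],None,fx=4,fy=4,interpolation=cv2.INTER_CUBIC)
B=cv2.resize(b[140:290,260:400],None,fx=4,fy=4,interpolation=cv2.INTER_CUBIC)
cv2.imwrite('pics/cA.png',A);cv2.imwrite('pics/cB.png',B)
E
```

```text
(no output)
```

View pics/cA.png

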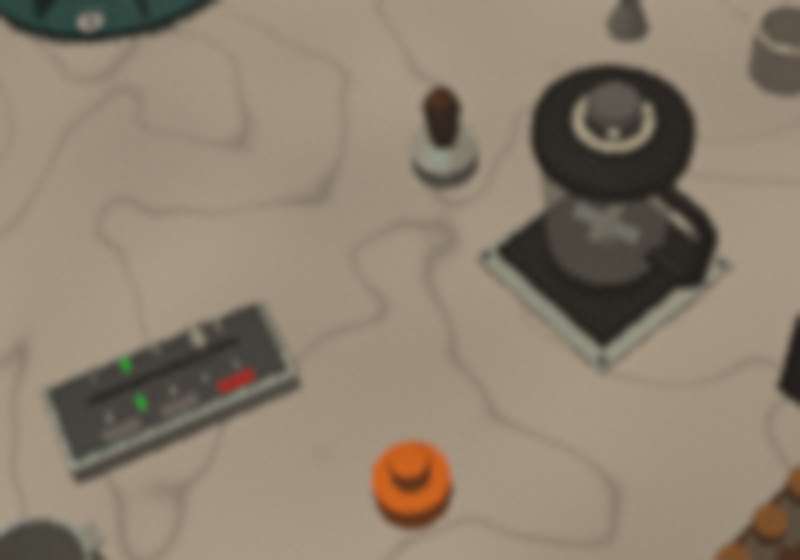

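View pics/cB.png

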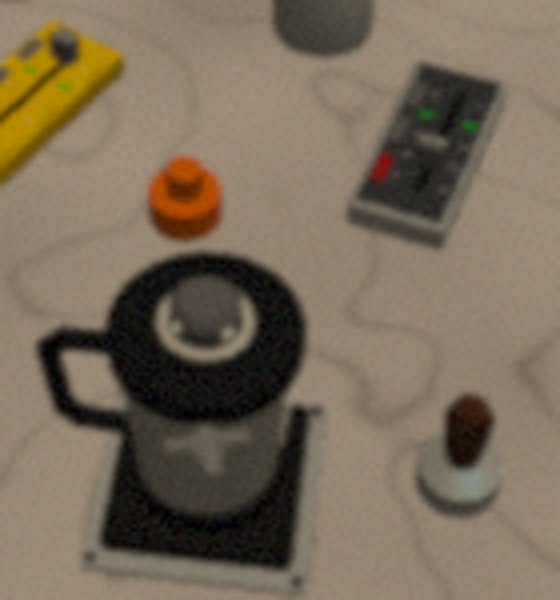

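The crops confirm the choice. The orange cap with its knob is at scene (292,270). The dark console has green marks, a red pad and a pale slider grip at scene (239,234) and side (367,175). The collar on the lid is at scene (343,177) and side (311,218).

```bash
cat > h.py <<'E'
import numpy as np,cv2
from scipy.spatial.transform import Rotation as R
from plant import robot
def rot(o): return R.from_euler('xyz',o,degrees=True).as_matrix()
def campose(f,s=None):
    if 'mount' in f:
        T=np.eye(4);T[:3,:3]=rot(s['tool_rot']);T[:3,3]=s['tool_pos'];T=T@f['mount'];return T[:3,:3],T[:3,3]
    return rot(f['orientation']),np.array(f['xyz'])
def ray(f,uv,s=None):
    M,p=campose(f,s);d=M@np.array([(uv[0]-f['cx'])/f['fx'],(uv[1]-f['cy'])/f['fy'],1]);return p,d/np.linalg.norm(d)
def plane(f,uv,z,s=None):
    p,d=ray(f,uv,s);return p+d*(z-p[2])/d[2]
def tri(r1,r2):
    (p,a),(q,b)=r1,r2
    t=np.linalg.lstsq(np.c_[a,-b],q-p,rcond=None)[0];x,y=p+a*t[0],q+b*t[1]
    return (x+y)/2,np.linalg.norm(x-y)
def proj(f,P,s=None):
    M,p=campose(f,s);c=M.T@(np.array(P)-p);return [f['fx']*c[0]/c[2]+f['cx'],f['fy']*c[1]/c[2]+f['cy']]
def masks(f,lo,hi):
    hsv=cv2.cvtColor(f['image'],cv2.COLOR_RGB2HSV);m=cv2.inRange(hsv,lo,hi)
    n,l,st,c=cv2.connectedComponentsWithStats(m);return [(int(st[i,4]),c[i].round(1),st[i,:4]) for i in range(1,n) if st[i,4]>3]
E
python3 - <<'E'
from h import *
F={n:robot.grab_frame(n) for n in('scene','side')}
np.set_printoptions(precision=4,suppress=True)
for n,f in F.items():
    print(n,'or',[m for m in masks(f,(5,200,120),(14,255,255)) if m[0]>40])
    print('gr',masks(f,(50,110,50),(75,255,255)));print('red',masks(f,(174,150,80),(180,255,255)),masks(f,(0,150,80),(3,255,255)))
sc,sd=F['scene'],F['side']
f=lambda f,uv:ray(f,uv)
print('cap knob',tri(f(sc,(190+410/4,150+458/4)),f(sd,(260+185/4,140+166/4))))
print('slider',tri(f(sc,(190+197/4,150+335/4)),f(sd,(260+431/4,140+140/4))),plane(sc,(190+197/4,150+335/4),.05),plane(sd,(260+431/4,140+138/4),.05))
print('collar',plane(sc,(190+614/4,150+102/4),.203),plane(sd,(260+206/4,140+301/4),.203))
for uv in[(50,390),(262,305),(296,375),(78,470)]: print('con',plane(sc,(190+uv[0]/4,150+uv[1]/4),.028))
for uv in[(420,66),(500,85),(440,235),(350,212)]: print('con side',plane(sd,(260+uv[0]/4,140+uv[1]/4),.028))
E
```

```text
scene or [(202, array([292.3, 269.7]), array([284, 262,  18,  17], dtype=int32))]
gr [(27, array([582.1,  61.1]), array([577,  57,  10,   8], dtype=int32)), (8, array([221.1, 240.9]), array([220, 240,   3,   3], dtype=int32)), (9, array([224.9, 250.3]), array([224, 249,   3,   4], dtype=int32))]
red [] [(23, array([248.3, 244.9]), array([245, 243,   8,   5], dtype=int32))]
side or [(157, array([305.7, 187.8]), array([298, 180,  16,  15], dtype=int32))]
gr [(12, array([366.2, 168.1]), array([364, 167,   5,   3], dtype=int32)), (11, array([377., 171.]), array([375, 170,   5,   3], dtype=int32))]
red [] [(23, array([355. , 181.3]), array([353, 178,   5,   7], dtype=int32))]
cap knob (array([ 0.6467, -0.2116,  0.057 ]), np.float64(0.0036933693534228406))
slider (array([ 0.4581, -0.2502,  0.0582]), np.float64(0.0028440270355867296)) [ 0.4546 -0.2476  0.05  ] [ 0.4557 -0.2619  0.05  ]
collar [0.613  0.0372 0.203 ] [0.6105 0.0386 0.203 ]
con [ 0.3985 -0.3484  0.028 ]
con [ 0.4562 -0.1889  0.028 ]
con [ 0.5234 -0.2125  0.028 ]
con [ 0.4684 -0.3739  0.028 ]
con side [ 0.4599 -0.3699  0.028 ]
con side [ 0.3941 -0.3505  0.028 ]
con side [ 0.4489 -0.1799  0.028 ]
con side [ 0.5173 -0.1995  0.028 ]
```

```bash
python3 - <<'E'
from h import *
np.set_printoptions(precision=4,suppress=True)
F={n:robot.grab_frame(n) for n in('scene','side')}
sc,sd=F['scene'],F['side']
print('bottle',plane(sc,(365,112),0),plane(sc,(370,60),.28),'tamper',plane(sc,(301,192),0),'pitcher',plane(sc,(203,305),0.05), plane(sd,(341,150),0))
for uv in[(221.1,240.9),(224.9,250.3)]:print(plane(sc,uv,.028))
for uv in[(366.2,168.1),(377,171)]:print(plane(sd,uv,.028))
E
python3 -m inch '[[0,0,0,0,-5,0,-1],[0,0,0,0,-10,0,-1],[0,0,0,4,-15,-2,-1],[0,0,0,8,-20,-5,-1],[0,0,0,13,-25,-8,-1],[0,0,0,18,-27,-12,-1],[0,0,0,22,-27,-15,-1],[0,0,0,26,-27,-18,-1],[0,0,0,30,-27,-22,-1],[0,0,0,34,-27,-26,-1],[0,0,0,38,-27,-29,-1],[0,0,0,38,-27,-29,-1]]'
```

```text
bottle [0.3368 0.5037 0.    ] [0.3738 0.4437 0.28  ] tamper [0.4456 0.0209 0.    ] pitcher [ 0.559  -0.4548  0.05  ] [ 0.5403 -0.43    0.    ]
[ 0.4207 -0.2957  0.028 ]
[ 0.4553 -0.308   0.028 ]
[ 0.4572 -0.3138  0.028 ]
[ 0.4226 -0.3024  0.028 ]
time_s: 1.55
tool_pos: [0.4793, 0.2857, 0.4504]
tool_rot: [-90.0, -0.0, -19.7]
wrist_force: [0.5, 0.8, 0.8]
gripper_width: 0.0914
```

```bash

python3 -m inch '[[0,0,0,1.5,0,-4.7,-1],[0,0,0,3,0,-9.4,-1],[0,0,0,4.5,0,-14,-1],[0,0,0,6,0,-19,-1],[0,0,0,7.5,1,-23.5,-1],[0,0,0,9,2,-28,-1],[0,0,0,10.5,4,-32.5,-1],[0,0,0,12,7,-37,-1],[0,0,0,13.5,10,-41.5,-1],[0,0,0,15,13,-46,-1],[0,0,0,16,16,-50,-1],[0,0,0,16.6,19,-53.6,-1]]'
cat > w.py <<'E'
from h import *
import sys
s=robot.get_state();f=robot.grab_frame('wrist')
import pickle;pickle.dump((s,f),open('last.pkl','wb'))
cv2.imwrite(f'pics/{sys.argv[1]}.png',f['image'][:,:,::-1]);print(s['time_s'],s['tool_pos'],s['tool_rot'],s['wrist_force'],s['gripper_width'])
E
python3 w.py w1
```

```text
time_s: 2.75
tool_pos: [0.4569, -0.2629, 0.2708]
tool_rot: [-90.0, -0.1, -19.7]
wrist_force: [0.7, 0.4, 0.8]
gripper_width: 0.0912
2.75 [ 0.4569027  -0.26287952  0.27075202] [-90.00424202  -0.09268269 -19.70485847] [0.72733372 0.42579808 0.84285526] 0.09118105417158671
```

View pics/w1.png

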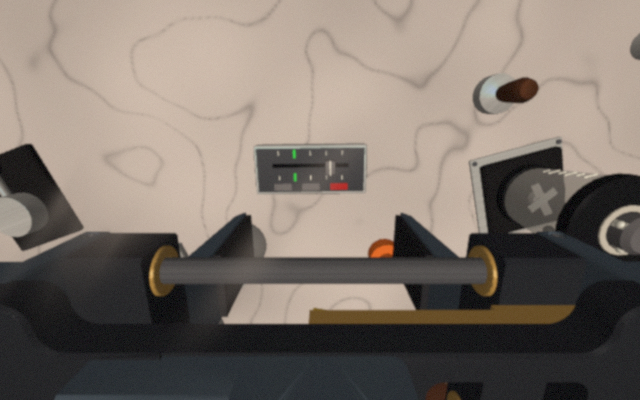

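The wrist view shows the console, nearly aligned with the tool. Its slider grip is at about (331,167), with the green marks at (294,154) and (295,177).

```bash
python3 - <<'E'
from h import *;import pickle
s,f=pickle.load(open('last.pkl','rb'))
np.set_printoptions(precision=4,suppress=True)
im=f['image'];cv2.imwrite('pics/cw1.png',cv2.resize(im[135:205,245:375,::-1],None,fx=6,fy=6,interpolation=cv2.INTER_CUBIC))
g=[m for m in masks(f,(50,100,50),(75,255,255))];print(g)
P=[plane(f,m[1],.028,s) for m in g];print(P)
hsv=cv2.cvtColor(im,cv2.COLOR_RGB2HSV)
E
```

```text
[(34, array([293.6, 153.8]), array([292, 150,   4,   9], dtype=int32)), (31, array([294.6, 176.6]), array([293, 173,   4,   9], dtype=int32))]
[array([ 0.4204, -0.2985,  0.028 ]), array([ 0.4548, -0.3102,  0.028 ])]
```

View pics/cw1.png

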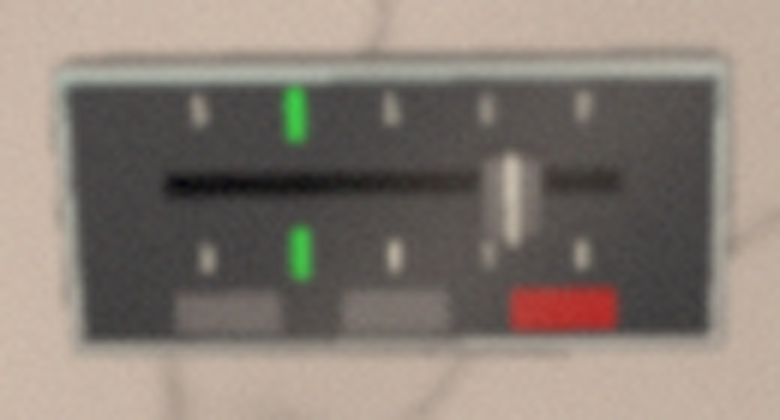

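```bash
python3 - <<'E'
from h import *;import pickle
s,f=pickle.load(open('last.pkl','rb'))
np.set_printoptions(precision=4,suppress=True)
c=lambda u,v:(245+(u+.5)/6-.5,135+(v+.5)/6-.5)
pl=lambda u,v,z:plane(f,c(u,v),z,s)
S=pl(512,198,.057)
e=[pl(725,58,.028),pl(60,74,.028),pl(715,342,.028),pl(82,348,.028)];print(e,np.mean(e,0))
for a,b in((0,1),(2,3)):
    d=e[a]-e[b];print(np.degrees(np.arctan2(d[1],d[0]))-90,np.linalg.norm(d))
t=[pl(165,185,.028),pl(620,182,.028)];d=t[1]-t[0];print('track',t,np.degrees(np.arctan2(d[1],d[0]))-90,np.linalg.norm(d))
print('slider',S)
G=np.array([.4376,-.3044,.028])
y=-18.8*np.pi/180;Y=np.array([-np.sin(y),np.cos(y),0]);X=np.array([np.cos(y),np.sin(y),0])
print('slider-mark',(S-G)@X,(S-G)@Y,'track-mark',[((q-G)@X,(q-G)@Y) for q in t])
s2=robot.get_state();print(s2['tool_pos'])
Rt=rot(s2['tool_rot']);print('move',Rt.T@(np.r_[S[:2],.036]-s2['tool_pos'])*100)
E
```

```text
[array([ 0.4443, -0.1884,  0.028 ]), array([ 0.39  , -0.3517,  0.028 ]), array([ 0.5157, -0.2137,  0.028 ]), array([ 0.4594, -0.3752,  0.028 ])] [ 0.4524 -0.2823  0.028 ]
-18.392008898137604 0.1720669193276385
-19.19535290042417 0.17108338420284788
track [array([ 0.426 , -0.3372,  0.028 ]), array([ 0.4657, -0.2241,  0.028 ])] -19.374285942946628 0.11984742804492454
slider [ 0.4553 -0.2513  0.057 ]
slider-mark -0.00031743616676871433 0.05595093099937039 track-mark [(np.float64(-0.0004385365670244904), np.float64(-0.03475540448539302)), (np.float64(0.0007626957293042234), np.float64(0.0850860034250351))]
[ 0.4543 -0.2654  0.2655]
move [-0.2888 22.953   1.3536]
```

```bash

python3 -m inch '[[0,-0.012,0,-0.3,4,1.35,-1],[0,-0.012,0,-0.3,8,1.35,-1],[0,-0.012,0,-0.3,12,1.35,-1],[0,-0.012,0,-0.3,16,1.35,-1],[0,-0.012,0,-0.3,19,1.35,-1],[0,-0.012,0,-0.3,21,1.35,-1],[0,-0.012,0,-0.3,22,1.35,-1],[0,-0.012,0,-0.3,22.5,1.35,-1],[0,-0.012,0,-0.3,22.9,1.35,-1],[0,-0.012,0,-0.3,22.9,1.35,-1],[0,-0.012,0,-0.3,22.9,1.35,-1]]' 5; python3 w.py w2
```

```text
time_s: 3.9
tool_pos: [0.4557, -0.2516, 0.0373]
tool_rot: [-90.0, 0.2, -19.1]
wrist_force: [0.0, 0.7, -0.6]
gripper_width: 0.0918
3.9 [ 0.45567943 -0.25163608  0.03729855] [-90.01117916   0.1642673  -19.07271486] [ 0.02467106  0.65908697 -0.62038698] 0.09180067738502316
```

View pics/w2.png

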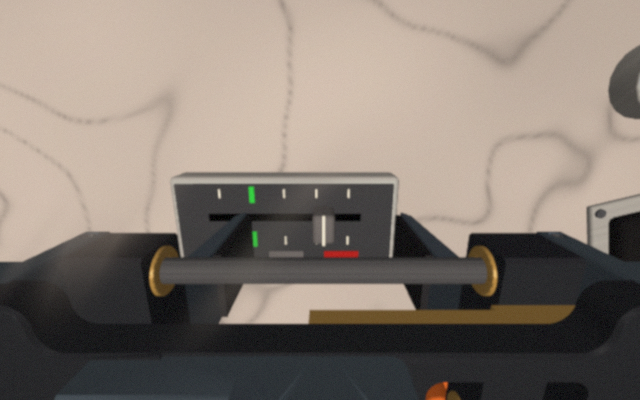

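The open fingers stand either side of the grip, which is centred at (323,230), without contact. Next I close on it gently.

```bash

python3 -m inch '[[0,0,0,0,0,0,1],[0,0,0,0,0,0,1],[0,0,0,0,0,0,1],[0,0,0,0,0,0,1],[0,0,0,0,0,0,1],[0,0,0,0,0,0,1],[0,0,0,0,0,0,1],[0,0,0,0,0,0,1]]' 5; python3 w.py w3; python3 - <<'E'
from h import *;import pickle
np.set_printoptions(precision=4,suppress=True)
s,f=pickle.load(open('last.pkl','rb'))
g=[m for m in masks(f,(50,100,50),(75,255,255))];print(g)
for m in g: print(plane(f,m[1],.028,s), rot(s['tool_rot']).T@(plane(f,m[1],.028,s)-s['tool_pos']))
E
```

```text
time_s: 4.75
tool_pos: [0.4557, -0.2516, 0.0373]
tool_rot: [-90.0, 0.2, -19.1]
wrist_force: [-0.3, -0.5, 0.8]
gripper_width: 0.0298
4.75 [ 0.45568081 -0.25163926  0.0372784 ] [-90.01228746   0.16417717 -19.06907463] [-0.27464174 -0.48069947  0.82801791] 0.02984052082905539
[(120, array([251.2, 194.5]), array([248, 186,   8,  18], dtype=int32)), (13, array([254. , 232.2]), array([252, 231,   5,   3], dtype=int32))]
[ 0.4199 -0.2981  0.028 ] [-0.0186  0.0093 -0.0556]
[ 0.4495 -0.3082  0.028 ] [ 0.0127  0.0093 -0.0554]
```

View pics/w3.png

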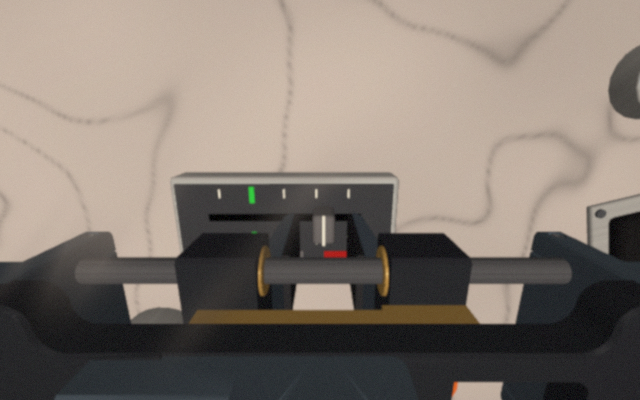

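```bash

python3 -m inch '[[0,0,0,0,0,0,1],[0,0,0,0,0,0,1],[0,0,0,0,0,0,1],[0,0,0,0,0,-0.5,1],[0,0,0,0,0,-1.3,1],[0,0,0,0,0,-2.3,1],[0,0,0,0,0,-3.3,1],[0,0,0,0,0,-4.3,1],[0,0,0,0,0,-5.1,1],[0,0,0,0,0,-5.55,1],[0,0,0,0,0,-5.55,1],[0,0,0,0,0,-5.55,1]]' 5; python3 w.py w4; python3 - <<'E'
from h import *;import pickle
np.set_printoptions(precision=4,suppress=True)
s,f=pickle.load(open('last.pkl','rb'))
g=[m for m in masks(f,(50,100,50),(75,255,255))];print(g)
for m in g: print(plane(f,m[1],.028,s), rot(s['tool_rot']).T@(plane(f,m[1],.028,s)-s['tool_pos']))
cv2.imwrite('pics/w4c.png',cv2.resize(f['image'][150:280,220:460,::-1],None,fx=3,fy=3))
E
```

```text
time_s: 6.0
tool_pos: [0.4375, -0.304, 0.0372]
tool_rot: [-90.0, 0.2, -19.1]
wrist_force: [0.8, 0.2, 0.4]
gripper_width: 0.0003
6.0 [ 0.437471   -0.30398992  0.03721537] [-90.00437282   0.17231441 -19.08560201] [0.75844847 0.19927275 0.38229381] 0.0002819363250494053
[(106, array([322.7, 194.9]), array([320, 186,   7,  18], dtype=int32)), (47, array([323., 239.]), array([322, 231,   3,  17], dtype=int32))]
[ 0.4201 -0.2983  0.028 ] [-0.0182  0.0093 -0.0003]
[ 0.455  -0.3101  0.028 ] [ 0.0186  0.0092 -0.0001]
```

View pics/w4c.png

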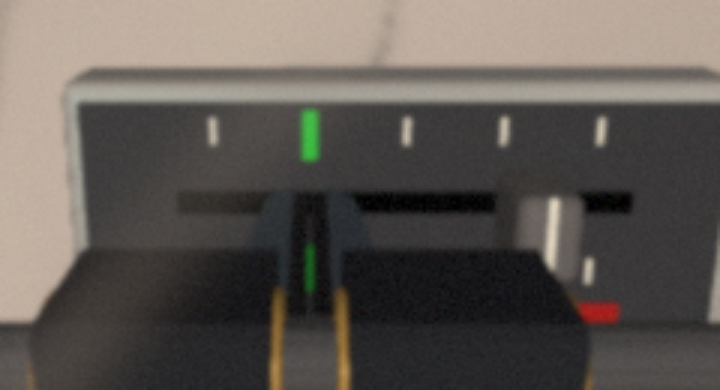

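The gripper shut completely (0.3 mm) and the grip stayed behind at crop (553,235), so the grasp slipped or never held. I need to see why before trying again.

```bash

python3 - <<'E'
from h import *;import pickle
np.set_printoptions(precision=4,suppress=True)
s,f=pickle.load(open('last.pkl','rb'))
Rt=rot(s['tool_rot'])
for z in(.05,.057,.06):
  P=plane(f,(404.3,229),z,s);print(z,P,Rt.T@(P-s['tool_pos']))
# where tip should project
for p in([0,0,0],[-.016,0,0],[.016,0,0],[0,-.019,0]):print(p,proj(f,Rt@np.array(p)+s['tool_pos'],s))
for n in('scene','side'):
    g=robot.grab_frame(n);u,v=np.array(proj(g,s['tool_pos'])).astype(int)
    cv2.imwrite(f'pics/{n}4.png',cv2.resize(g['image'][v-60:v+60,u-80:u+80,::-1],None,fx=5,fy=5,interpolation=cv2.INTER_CUBIC))
E
```

```text
0.05 [ 0.4577 -0.2494  0.05  ] [ 0.0012 -0.0128  0.0582]
0.057 [ 0.4544 -0.2506  0.057 ] [-0.0016 -0.0198  0.056 ]
0.06 [ 0.453 -0.251  0.06 ] [-0.0028 -0.0228  0.0551]
[0, 0, 0] [np.float64(323.09913312792), np.float64(221.26162836089082)]
[-0.016, 0, 0] [np.float64(323.08666981636804), np.float64(201.00612114571396)]
[0.016, 0, 0] [np.float64(323.11111634860214), np.float64(240.73688676032867)]
[0, -0.019, 0] [np.float64(323.13252960426877), np.float64(230.74766775774808)]
```

View pics/w4.png

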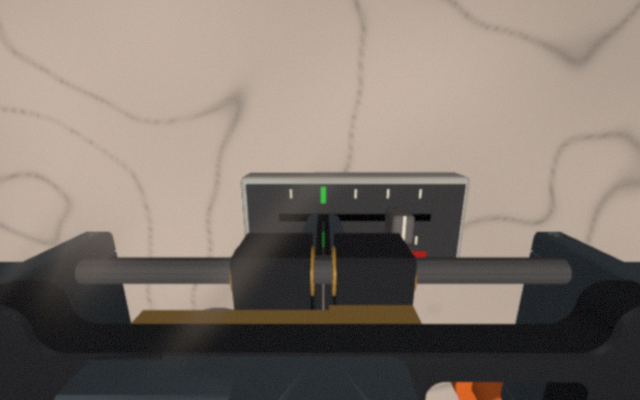

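View pics/scene4.png

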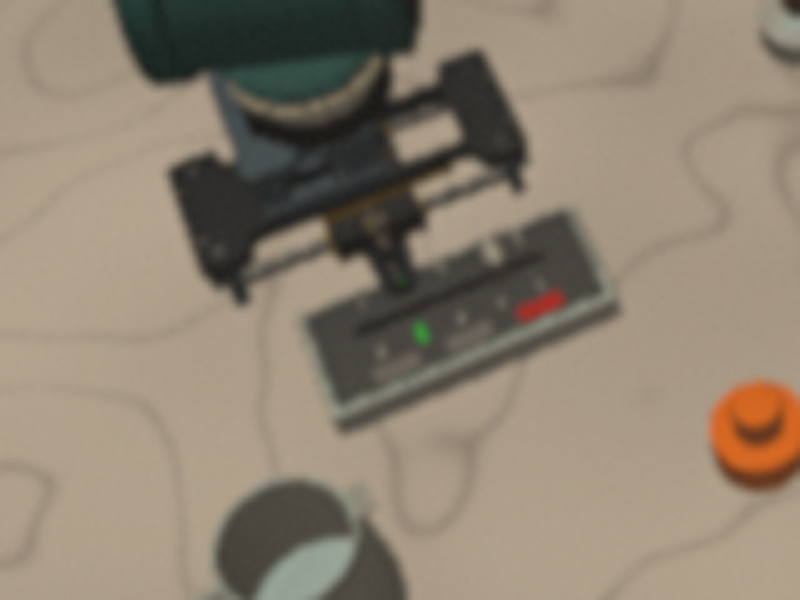

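View pics/side4.png

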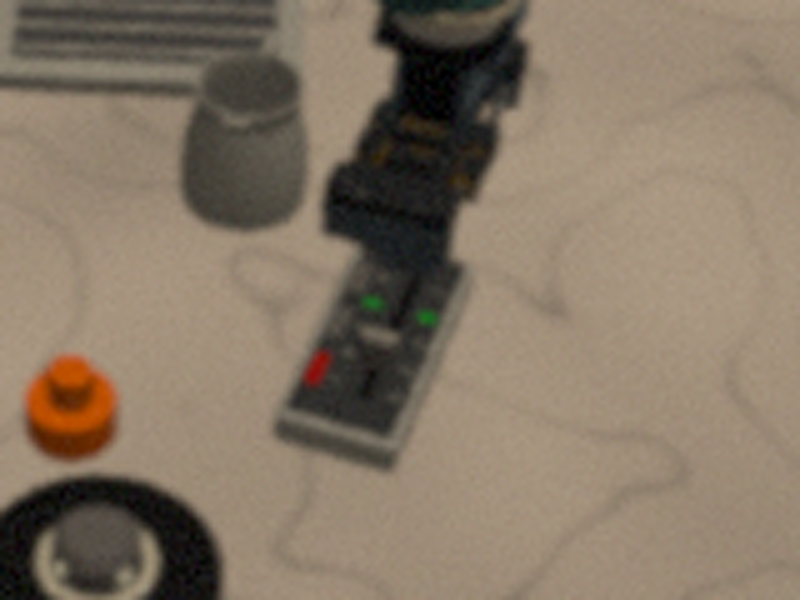

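```bash

python3 - <<'E'
import cv2,numpy as np
o=[]
for n,(x0,x1) in(('w2',(180,470)),('w3',(230,420)),('w4',(280,370))):
    a=cv2.imread(f'pics/{n}.png')[195:330,x0:x1];k=400/a.shape[0]
    a=np.clip(a.astype(float)*2.2,0,255).astype('uint8')
    a=cv2.resize(a,None,fx=2.7 if n=='w2' else 4,fy=2.7 if n=='w2' else 4,interpolation=cv2.INTER_CUBIC);cv2.imwrite(f'pics/z_{n}.png',a)
E
```

```text
(no output)
```

View pics/z_w2.png

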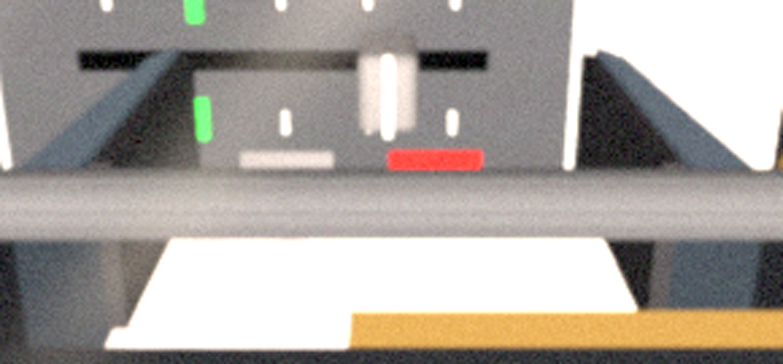

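View pics/z_w4.png

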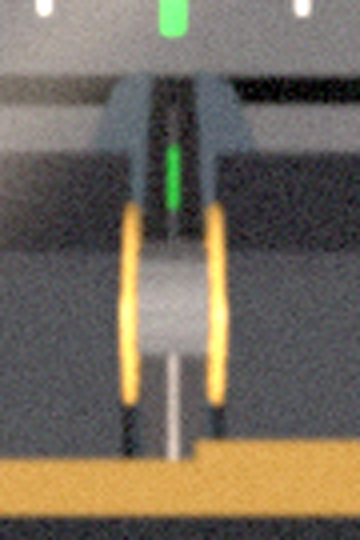

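In `w2` the finger pads end at pixels (250,213) and (396,213). At a 92 mm opening that puts the tips at a depth of 0.178 m, about 33 mm short of the reported TCP, and the side view agrees. So the fingers probably closed above the grip. I'll measure the tips again from the other cameras before going lower.

```bash

python3 - <<'E'
from h import *
s=robot.get_state();print(s['tool_pos'])
Rt=rot(s['tool_rot'])
for n in('scene','side'):
    g=robot.grab_frame(n);im=g['image'][:,:,::-1].copy()
    u,v=np.array(proj(g,s['tool_pos'])).astype(int);x0,y0=u-35,v-35
    k=9;c=cv2.resize(np.clip(im[y0:y0+65,x0:x0+70].astype(float)*2.2,0,255).astype('uint8'),None,fx=k,fy=k,interpolation=cv2.INTER_CUBIC)
    for y,col in((0,(0,0,255)),(-.034,(255,0,255))):
        q=[]
        for a,b in((-.016,-.013),(.016,-.013),(.016,.013),(-.016,.013)):
            p=np.array(proj(g,Rt@np.array([a,y,b])+s['tool_pos']));q.append(((p-[x0,y0])+.5)*k)
        cv2.polylines(c,[np.array(q).astype(np.int32)],True,col,1)
    cv2.imwrite(f'pics/t_{n}.png',c)
E
```

```text
[ 0.4376291  -0.3037835   0.03727077]
```

View pics/t_scene.png

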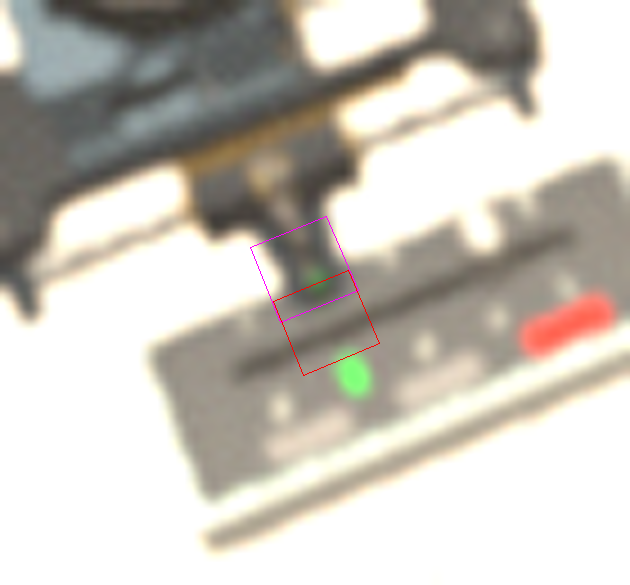

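View pics/t_side.png

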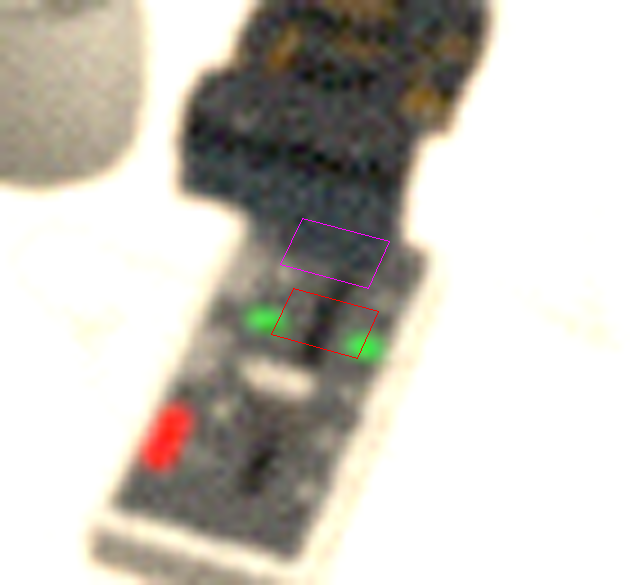

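All three cameras now agree that the real fingertips sit about 34 mm above the reported TCP: the magenta outline matches and the red one doesn't. I'll take the tip as TCP minus 34 mm along the tool, and go back to the grip and lower in stages.

```bash

python3 -m inch '[[0,0,0,0,-1,1.0,-0.2],[0,0,0,0,-1.5,2.5,-0.2],[0,0,0,0,-1.5,4,-0.2],[0,0,0,0,-1.5,5.2,-0.2],[0,0,0,0,-1.5,5.55,-0.2],[0,0,0,0,-1,5.55,-0.2],[0,0,0,0,0,5.55,-0.2],[0,0,0,0,1,5.55,-0.2],[0,0,0,0,1.8,5.55,-0.2],[0,0,0,0,2.3,5.55,-0.2],[0,0,0,0,2.3,5.55,-0.2]]' 8; python3 w.py w5
```

```text
time_s: 7.35
tool_pos: [0.4551, -0.2512, 0.0133]
tool_rot: [-90.0, 0.3, -19.1]
wrist_force: [0.2, -0.9, -0.2]
gripper_width: 0.0548
7.35 [ 0.45507934 -0.25121201  0.01328205] [-89.98964068   0.25389059 -19.06827295] [ 0.17489767 -0.92907139 -0.22585935] 0.05482613966245654
```

View pics/w5.png

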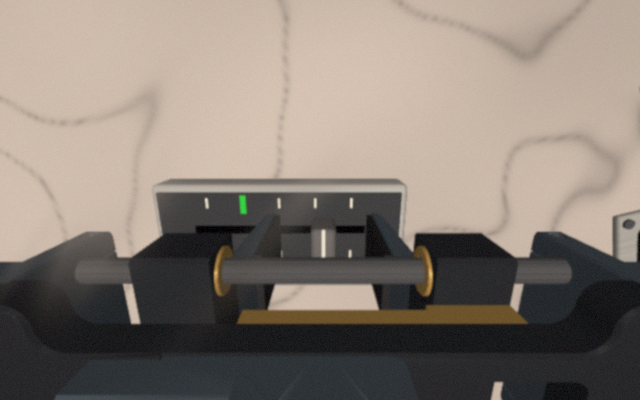

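There is no contact with the TCP at z = 0.013, which is below the console's top, so the offset is confirmed. I'll go 8 mm lower and close.

```bash

python3 -m inch '[[0,0,0,0,0.4,0,-0.2],[0,0,0,0,0.8,0,0.2],[0,0,0,0,0.8,0,1],[0,0,0,0,0.8,0,1],[0,0,0,0,0.8,0,1],[0,0,0,0,0.8,0,1],[0,0,0,0,0.8,0,1],[0,0,0,0,0.8,0,1],[0,0,0,0,0.8,0,1],[0,0,0,0,0.8,0,1]]' 8; python3 w.py w6; python3 - <<'E'
from h import *;import pickle
np.set_printoptions(precision=4,suppress=True)
s,f=pickle.load(open('last.pkl','rb'))
for m in masks(f,(50,100,50),(75,255,255)): print(m,plane(f,m[1],.028,s), rot(s['tool_rot']).T@(plane(f,m[1],.028,s)-s['tool_pos']))
E
```

```text
time_s: 8.4
tool_pos: [0.4555, -0.2514, 0.0059]
tool_rot: [-90.0, 0.2, -19.1]
wrist_force: [-1.0, 1.0, 2.7]
gripper_width: 0.0159
8.4 [ 0.45546324 -0.25137075  0.00593923] [-90.00158226   0.20470946 -19.05986423] [-1.04157661  1.0337085   2.71137723] 0.015882044780592956
(152, array([239.5, 206.5]), array([235, 197,  10,  20], dtype=int32)) [ 0.4198 -0.298   0.028 ] [-0.0186 -0.022  -0.0558]
```

View pics/w6.png

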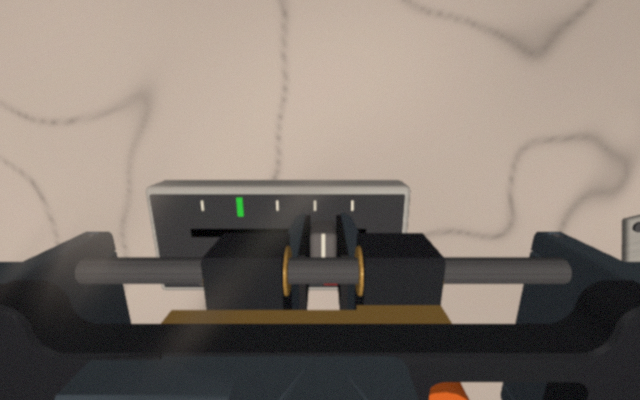

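The fingers hold the 16 mm grip. Now I slide it to the mark.

```bash

python3 -m inch '[[0,0,0,0,0,-0.4,1],[0,0,0,0,0,-1.1,1],[0,0,0,0,0,-2,1],[0,0,0,0,0,-3,1],[0,0,0,0,0,-4,1],[0,0,0,0,0,-4.8,1],[0,0,0,0,0,-5.3,1],[0,0,0,0,0,-5.57,1],[0,0,0,0,0,-5.57,1],[0,0,0,0,0,-5.57,1]]' 8; python3 w.py w7; python3 - <<'E'
from h import *;import pickle
np.set_printoptions(precision=4,suppress=True)
s,f=pickle.load(open('last.pkl','rb'))
for m in masks(f,(50,100,50),(75,255,255)): print(m,plane(f,m[1],.028,s), rot(s['tool_rot']).T@(plane(f,m[1],.028,s)-s['tool_pos']))
E
```

```text
time_s: 9.45
tool_pos: [0.4373, -0.3041, 0.0059]
tool_rot: [-90.0, 0.2, -19.1]
wrist_force: [-0.9, -1.2, 2.6]
gripper_width: 0.0162
9.45 [ 0.4372772  -0.30406925  0.00594135] [-90.01311841   0.19956884 -19.05572151] [-0.85085637 -1.15307218  2.55612593] 0.016169969475878357
(138, array([323. , 206.6]), array([320, 197,   7,  20], dtype=int32)) [ 0.4199 -0.2981  0.028 ] [-0.0185 -0.022  -0.0001]
```

View pics/w7.png

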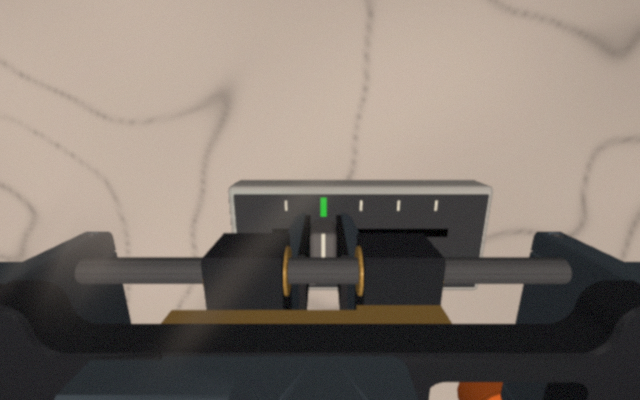

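The slider's white line at (323,245) lines up with the green mark at (323,207). I release it, lift and go above the cap.

```bash

python3 -m inch '[[0,0,0,0,0,0,-0.2],[0,0,0,0,0,0,-0.2],[0,0,0,0,0,0,-0.2],[0,0,0,0,-3,0,-0.2],[0,0,0,0,-8,0,-0.2],[0,0,0,2,-13,2,-0.2],[0,0,0,5,-16,5,-0.2],[0,0,0,8.5,-16,8.5,-0.2],[0,0,0,12,-16,12,-0.2],[0,0,0,15,-16,15,-0.2],[0,0,0,16.8,-16,15.6,-0.2],[0,0,0,16.8,-16,15.6,-0.2]]' 8; python3 w.py w8; python3 - <<'E'
from h import *
f=robot.grab_frame('scene');cv2.imwrite('pics/s8.png',cv2.resize(f['image'][180:300,170:330,::-1],None,fx=5,fy=5,interpolation=cv2.INTER_CUBIC))
E
```

```text
time_s: 10.7
tool_pos: [0.6496, -0.2105, 0.165]
tool_rot: [-90.0, 0.2, -18.9]
wrist_force: [-0.6, -0.1, 0.9]
gripper_width: 0.0549
10.7 [ 0.64962193 -0.21050315  0.16497032] [-90.00547175   0.17866012 -18.9315527 ] [-0.57814007 -0.07629285  0.89358047] 0.05490154494878945
```

View pics/w8.png

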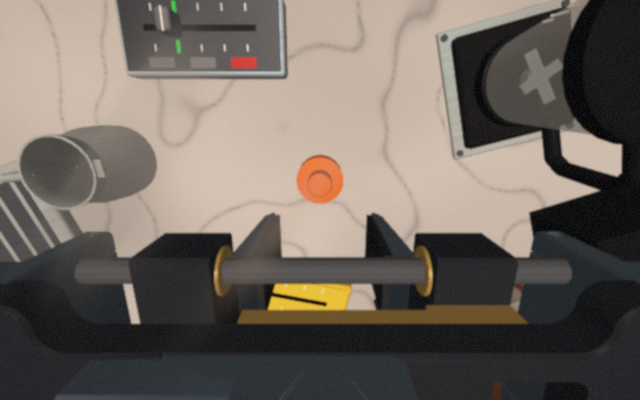

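View pics/s8.png

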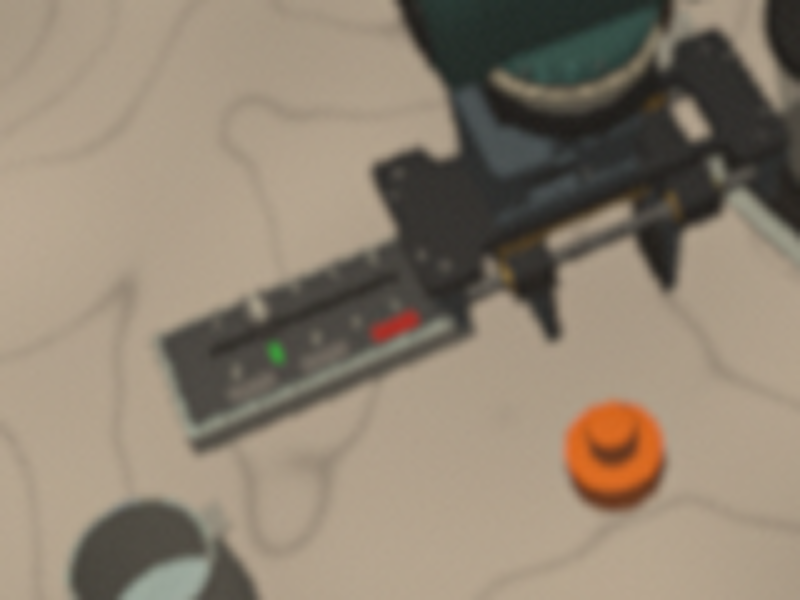

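The wrist view shows the cap at (320,180) with its knob at (320,184), and the slider at (163,17) near the green marks at (174,5) and (179,46).

```bash
python3 - <<'E'
from h import *;import pickle
np.set_printoptions(precision=4,suppress=True)
s,f=pickle.load(open('last.pkl','rb'))
im=f['image'][:,:,::-1]
cv2.imwrite('pics/c8.png',np.hstack([cv2.resize(im[150:210,290:350],(400,400),interpolation=cv2.INTER_CUBIC),cv2.resize(im[0:60,140:200],(400,400),interpolation=cv2.INTER_CUBIC)]))
hsv=cv2.cvtColor(f['image'],cv2.COLOR_RGB2HSV);m=cv2.inRange(hsv,(3,150,100),(18,255,255));m[230:]=0
c=max(cv2.findContours(m,0,2)[0],key=cv2.contourArea);e=cv2.fitEllipse(c);print(e,cv2.minEnclosingCircle(c))
P=plane(f,e[0],.015,s);print('shell centre z15',P)
s2=robot.get_state();print(s2['tool_pos'],rot(s2['tool_rot']).T@(np.r_[P[:2],-.004]-s2['tool_pos'])*100)
for m in masks(f,(50,100,50),(75,255,255)): print(m[1],plane(f,m[1],.028,s))
E
```

```text
((319.5755310058594, 179.32008361816406), (44.19612503051758, 45.90757751464844), 168.12208557128906) ((319.72601318359375, 179.17808532714844), 23.337940216064453)
shell centre z15 [ 0.6466 -0.214   0.015 ]
[ 0.6471 -0.2112  0.1648] [ 0.121  16.8755 -0.2741]
[173.4   5.8] [ 0.4188 -0.2973  0.028 ]
[178.   46.1] [ 0.455 -0.31   0.028]
```

View pics/c8.png

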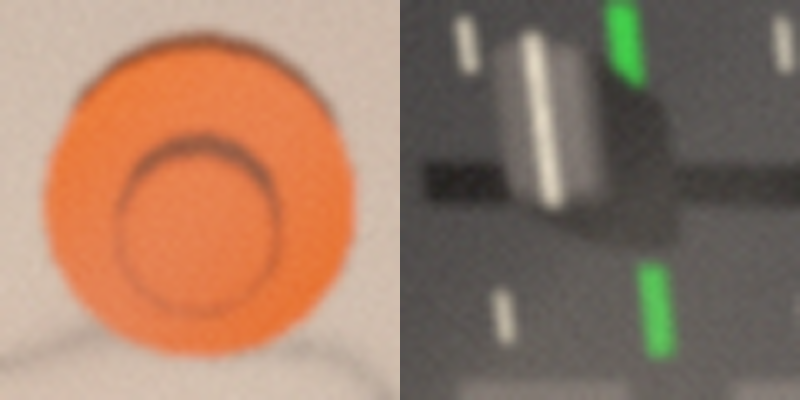

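```bash
python3 - <<'E'
from h import *;import pickle
np.set_printoptions(precision=4,suppress=True)
s,f=pickle.load(open('last.pkl','rb'))
K=plane(f,(319.6,183.6),.054,s);L=plane(f,(319.8,179.6),.029,s);S=plane(f,(160.8,17.6),.057,s)
G=(np.array([.4188,-.2973])+[.455,-.31])/2
print(K,L,S,G,(S[:2]-G)@[.3265,.945])
s2=robot.get_state();print(s2['tool_pos'],rot(s2['tool_rot']).T@(np.r_[(K+L)[:2]/2,-.002]-s2['tool_pos'])*100)
E
```

```text
[ 0.6439 -0.2126  0.054 ] [ 0.6443 -0.2128  0.029 ] [ 0.4376 -0.3039  0.057 ] [ 0.4369 -0.3036] -4.5458938540049e-05
[ 0.6471 -0.2112  0.1648] [-0.1581 16.6768 -0.2297]
```

```bash

python3 -m inch '[[0,0,0,-0.17,4,-0.22,0.1],[0,0,0,-0.17,8,-0.22,0.1],[0,0,0,-0.17,11,-0.22,0.1],[0,0,0,-0.17,13.5,-0.22,0.1],[0,0,0,-0.17,15.2,-0.22,0.1],[0,0,0,-0.17,16,-0.22,0.1],[0,0,0,-0.17,16.3,-0.22,0.1],[0,0,0,-0.17,16.4,-0.22,0.1],[0,0,0,-0.17,16.4,-0.22,0.1]]' 8; python3 w.py w9
```

```text
time_s: 11.7
tool_pos: [0.6446, -0.2128, 0.0018]
tool_rot: [-90.0, 0.2, -19.0]
wrist_force: [-0.9, 0.3, 0.9]
gripper_width: 0.0411
11.7 [ 0.64463125 -0.21279423  0.00178072] [-90.01505342   0.18364619 -19.02162738] [-0.86192539  0.27334072  0.92469924] 0.04107634679397224
```

View pics/w9.png

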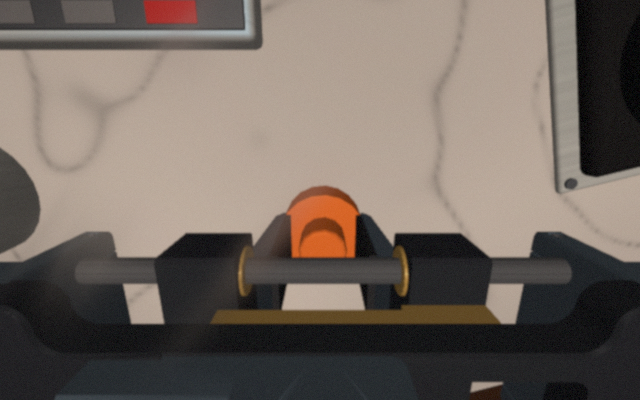

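```bash

python3 -m inch '[[0,0,0,0,0.2,0,0.1],[0,0,0,0,0.4,0,0.1],[0,0,0,0,0.4,0,0.1]]';python3 -m inch '[[0,0,0,0,0.15,0,0.1],[0,0,0,0,0.15,0,0.1]]'
```

```text
time_s: 12.05
tool_pos: [0.6446, -0.2127, -0.0023]
tool_rot: [-90.0, 0.2, -19.0]
wrist_force: [-0.0, 0.3, -0.1]
gripper_width: 0.0407
time_s: 12.25
tool_pos: [0.6448, -0.2128, -0.0032]
tool_rot: [-90.0, 0.2, -19.0]
wrist_force: [-3.6, 1.1, 8.6]
gripper_width: 0.0413
```

The tips touch the ledge at TCP z = -0.003, so the real tip offset is about 32 mm. I back off half a millimetre and grip the knob.

```bash

python3 -m inch '[[0,0,0,0,-0.1,0,0.1],[0,0,0,0,-0.1,0,1],[0,0,0,0,-0.1,0,1],[0,0,0,0,-0.1,0,1],[0,0,0,0,-0.1,0,1],[0,0,0,0,-0.1,0,1],[0,0,0,0,-0.1,0,1]]' 40
python3 -m inch '[[0,0,0,0,-2,0,1],[0,0,0,0,-6,0,1],[0,0,0,0,-11,0,1],[0,0,0,0,-16,0,1],[0,0,0,0,-21,0,1],[0,0,0,0,-26,0,1],[0,0,0,0,-29,0,1],[0,0,0,0,-30,0,1],[0,0,0,0,-30,0,1]]';python3 w.py w10
```

```text
time_s: 12.95
tool_pos: [0.6447, -0.2128, -0.0023]
tool_rot: [-90.0, 0.2, -19.0]
wrist_force: [-0.8, 0.8, 0.3]
gripper_width: 0.028
time_s: 13.85
tool_pos: [0.646, -0.2131, 0.2999]
tool_rot: [-90.0, 0.0, -19.0]
wrist_force: [0.4, -0.6, -1.4]
gripper_width: 0.0277
13.85 [ 0.64602017 -0.21312524  0.29988048] [-9.00188826e+01  1.94988998e-02 -1.90150246e+01] [ 0.38760778 -0.59300333 -1.40732011] 0.027717292198845465
```

View pics/w10.png

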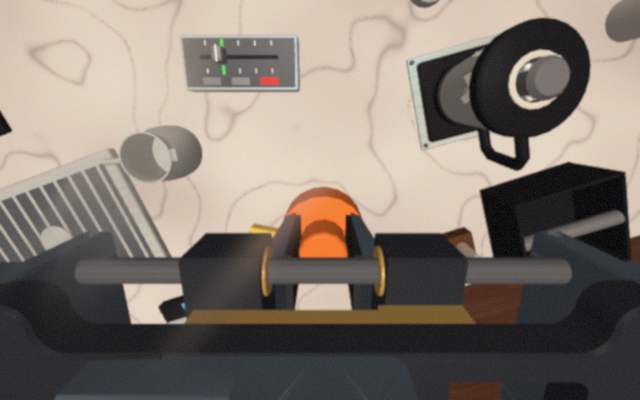

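The cap is held and the slider still sits on its mark at (218,52). I move next to the collar and measure it with the wrist camera.

```bash

python3 -m inch '[[0,0,0,-0.6,0,3,1],[0,0,0,-1.3,0,7,1],[0,0,0,-2.2,0,11,1],[0,0,0,-3,0,15,1],[0,0,0,-3.8,0,19,1],[0,0,0,-4.3,0,21.5,1],[0,0,0,-4.5,0,22.6,1],[0,0,0,-4.5,0,22.6,1],[0,0,0,-4.5,0,22.6,1],[0,0,0,-4.5,0,22.6,1],[0,0,0,-4.5,0,22.6,1]]';python3 w.py w11
```

```text
time_s: 15.0
tool_pos: [0.6763, 0.0144, 0.2977]
tool_rot: [-90.0, 0.2, -19.1]
wrist_force: [0.2, 0.3, -0.9]
gripper_width: 0.0277
15.0 [0.67632076 0.01437403 0.29767349] [-90.02087662   0.18261321 -19.0865668 ] [ 0.20079934  0.30214892 -0.9244797 ] 0.027716426150931405
```

View pics/w11.png

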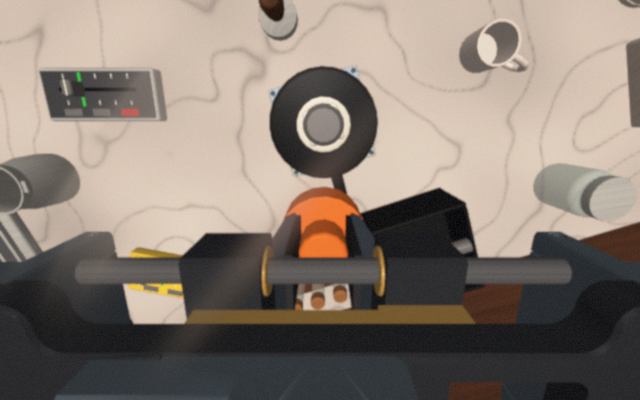

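```bash
python3 - <<'E'
from h import *;import pickle
np.set_printoptions(precision=4,suppress=True)
s,f=pickle.load(open('last.pkl','rb'))
im=f['image'][:,:,::-1]
g=cv2.cvtColor(f['image'],cv2.COLOR_RGB2GRAY)
# lid: dark blob; seal: bright ring inside
roi=np.zeros_like(g);cv2.circle(roi,(324,122),40,255,-1)
m=((g>150)&(roi>0)).astype('uint8')*255
c=max(cv2.findContours(m,0,2)[0],key=cv2.contourArea);e=cv2.fitEllipse(c);print('seal',e)
P=plane(f,e[0],.183,s);print(P)
d=((g<60)&(roi>=0)).astype('uint8')*255;d[185:]=0;d[:60]=0;d[:,:260]=0;d[:,390:]=0
d=cv2.morphologyEx(d,cv2.MORPH_OPEN,np.ones((15,15),np.uint8))
c=max(cv2.findContours(d,0,2)[0],key=cv2.contourArea);e2=cv2.fitEllipse(cv2.convexHull(c));print('lid',e2,plane(f,e2[0],.178,s),cv2.minEnclosingCircle(c))
cv2.imwrite('pics/c11.png',np.hstack([cv2.resize(im[82:162,284:364],(400,400),interpolation=cv2.INTER_CUBIC),cv2.resize(im[180:260,284:364],(400,400),interpolation=cv2.INTER_CUBIC)]))
s2=robot.get_state();print(s2['tool_pos'],s2['tool_rot'])
E
```

```text
seal ((322.9723205566406, 123.74899291992188), (52.75494384765625, 54.55427551269531), 1.8070800304412842)
[0.6098 0.0374 0.183 ]
lid ((292.31182861328125, 135.12271118164062), (38.3974723815918, 77.6709976196289), 158.49996948242188) [0.6103 0.0011 0.178 ] ((293.0, 135.0), 38.94878387451172)
[0.6763 0.0145 0.2978] [-90.0186   0.1743 -19.0798]
```

View pics/c11.png

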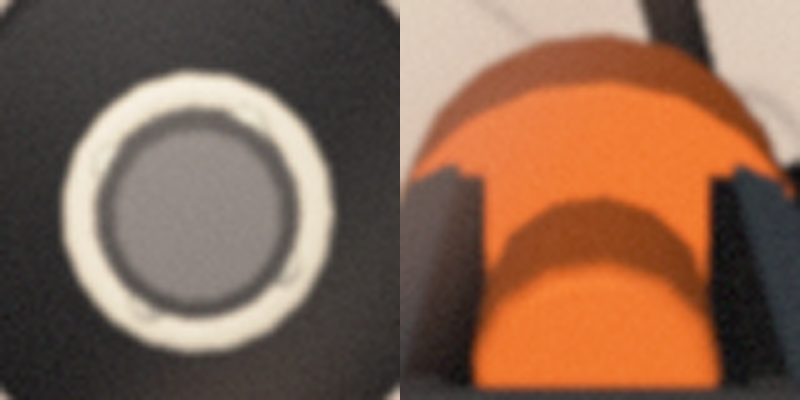

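```bash
python3 - <<'E'
from h import *;import pickle
np.set_printoptions(precision=4,suppress=True)
s,f=pickle.load(open('last.pkl','rb'))
C=plane(f,(323.4,124.6),.203,s);S=plane(f,(323.0,123.7),.183,s);print('collar',C,'seal',S)
Rt=rot(s['tool_rot']);tp=s['tool_pos']
for row,ty in((196.0,-.0322),(186.7,-.0032)):
    P=plane(f,(323.3,row),tp[2]-ty,s);print('cap centre tool', Rt.T@(P-tp)+[.029,0,0])
for row,ty in((232.5,-.0572),): 
    P=plane(f,(323.3,row),tp[2]-ty,s);print('knob top far edge->centre',Rt.T@(P-tp)+[.0145,0,0])
s2=robot.get_state()
D=(C+S)/2;print(D,rot(s2['tool_rot']).T@(np.r_[D[:2],.2]-s2['tool_pos'])*100)
E
```

```text
collar [0.6105 0.0376 0.203 ] seal [0.6098 0.0374 0.183 ]
cap centre tool [ 0.0005 -0.0321  0.0001]
cap centre tool [ 0.0013 -0.0031  0.0002]
knob top far edge->centre [ 0.     -0.0572  0.    ]
[0.6102 0.0375 0.193 ] [-6.9771  9.7984  0.0146]
```

```bash

python3 -m inch '[[0,0,0,-2,0,0,1],[0,0,0,-4.5,0,0,1],[0,0,0,-6.3,1,0,1],[0,0,0,-7.02,3,0,1],[0,0,0,-7.02,5.5,0,1],[0,0,0,-7.02,7.5,0,1],[0,0,0,-7.02,8.3,0,1],[0,0,0,-7.02,8.3,0,1],[0,0,0,-7.02,8.3,0,1]]';python3 w.py w12;python3 - <<'E'
from h import *
o=[]
for n,c in(('scene',(343,170)),('side',(312,205))):
    f=robot.grab_frame(n);u,v=c;o.append(cv2.resize(f['image'][v-30:v+30,u-30:u+30,::-1],(400,400),interpolation=cv2.INTER_CUBIC))
cv2.imwrite('pics/c12.png',np.hstack(o))
E
```

```text
time_s: 15.95
tool_pos: [0.6103, 0.0373, 0.2159]
tool_rot: [-90.0, 0.1, -19.1]
wrist_force: [-0.6, -0.2, -1.2]
gripper_width: 0.0279
15.95 [0.61031703 0.03732159 0.21592473] [-89.99758958   0.12198251 -19.09799237] [-0.61562454 -0.15152278 -1.24913074] 0.027930727615573865
```

View pics/c12.png

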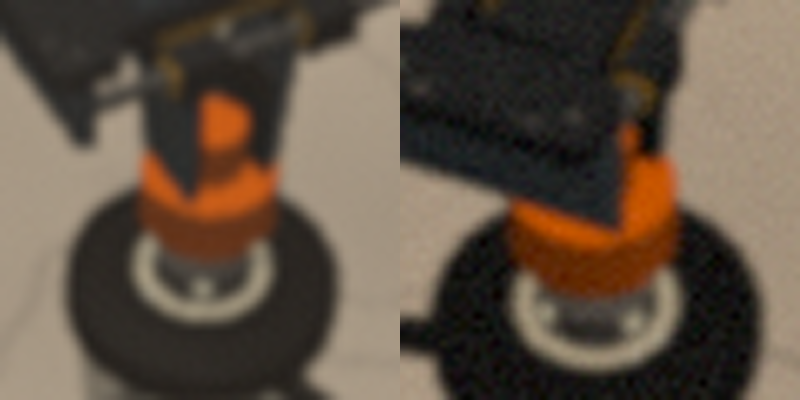

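View pics/w12.png

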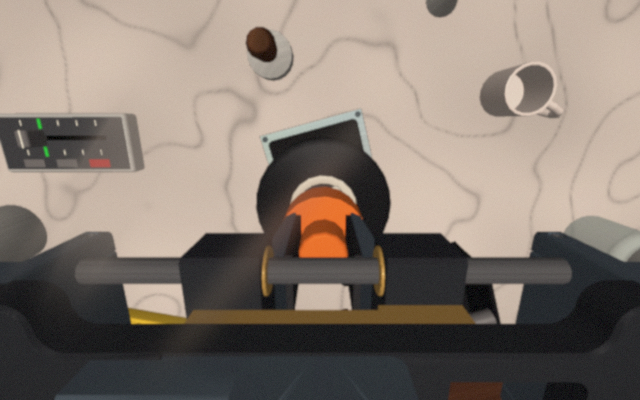

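In both views the cap is centred over the collar: scene crop cap 205 and ring 205, side crop cap 595 and ring 597. I lower it to just above the tongues and check the force.

```bash

python3 -m inch '[[0,0,0,0,0.5,0,1],[0,0,0,0,1.0,0,1],[0,0,0,0,1.5,0,1],[0,0,0,0,2,0,1],[0,0,0,0,2.2,0,1],[0,0,0,0,2.2,0,1]]' 45
```

```text
time_s: 16.7
tool_pos: [0.6101, 0.0375, 0.1936]
tool_rot: [-90.0, 0.1, -19.1]
wrist_force: [0.8, -0.4, -0.5]
gripper_width: 0.0278
```

```bash

python3 -m inch '[[0,0,0,0,0.2,0,1],[0,0,0,0,0.4,0,1],[0,0,0,0,0.4,0,1]]'
python3 -m inch '[[0,0,0,0,0.1,0,1],[0,0,0,0,0.2,0,1],[0,0,0,0,0.2,0,1]]'
```

```text
time_s: 17.0
tool_pos: [0.6104, 0.0375, 0.1899]
tool_rot: [-90.0, 0.1, -19.1]
wrist_force: [-0.5, -0.3, 3.0]
gripper_width: 0.0278
time_s: 17.3
tool_pos: [0.6109, 0.0375, 0.1887]
tool_rot: [-90.0, 0.0, -19.1]
wrist_force: [-1.4, 0.0, 7.7]
gripper_width: 0.0278
```

```bash

python3 -m inch '[[0,0,0,0,0.1,0,1],[0,0,0,0,0.2,0,1],[0,0,0,0,0.2,0,1]]'
```

```text
time_s: 17.6
tool_pos: [0.611, 0.0375, 0.1872]
tool_rot: [-90.0, 0.0, -19.1]
wrist_force: [-1.6, 0.1, 5.0]
gripper_width: 0.0277
```

```bash

python3 -m inch '[[0,0,0,0,0.15,0,1],[0,0,0,0,0.3,0,1],[0,0,0,0,0.3,0,1]]'
python3 -m inch '[[0,0,0,0,0.15,0,1],[0,0,0,0,0.3,0,1],[0,0,0,0,0.3,0,1]]'
```

```text
time_s: 17.9
tool_pos: [0.6105, 0.0375, 0.1838]
tool_rot: [-90.0, 0.1, -19.1]
wrist_force: [-0.2, 0.6, -3.1]
gripper_width: 0.0277
time_s: 18.2
tool_pos: [0.6101, 0.0376, 0.1801]
tool_rot: [-90.0, 0.1, -19.1]
wrist_force: [-1.5, 1.1, -5.9]
gripper_width: 0.028
```

```bash

python3 -m inch '[[0,0,0,0,0.1,0,1],[0,0,0,0,0.2,0,1],[0,0,0,0,0.2,0,1],[0,0,0,0,0.2,0,1]]'
```

```text
time_s: 18.6
tool_pos: [0.6105, 0.0375, 0.1786]
tool_rot: [-90.0, 0.1, -19.1]
wrist_force: [-1.6, -0.0, 4.1]
gripper_width: 0.0279
```

```bash

python3 -m inch '[[0,0,0,0,0.1,0,1],[0,0,0,0,0.1,0,1],[0,0,0,0,0.1,0,1]]'
```

```text
time_s: 18.9
tool_pos: [0.6106, 0.0376, 0.1779]
tool_rot: [-90.0, 0.1, -19.1]
wrist_force: [-2.3, -0.3, 5.9]
gripper_width: 0.0274
```

```bash

python3 -m inch '[[0,0,0,0,0.1,0,1],[0,0,0,0,0.1,0,1],[0,0,0,0,0.1,0,1]]'
```

```text
time_s: 19.2
tool_pos: [0.6107, 0.0376, 0.1776]
tool_rot: [-90.0, 0.1, -19.1]
wrist_force: [-7.4, -0.5, 13.4]
gripper_width: 0.0278
```

```bash

python3 -m inch '[[0,0,0,-0.03,0.12,0,1],[0,0,0,-0.03,0.12,0,1],[0,0,0,-0.03,0.12,0,1],[0,0,0,-0.03,0.12,0,1]]'; python3 w.py w13;python3 - <<'E'
from h import *
o=[]
for n,c in(('scene',(343,170)),('side',(312,205))):
    f=robot.grab_frame(n);u,v=c;o.append(cv2.resize(f['image'][v-30:v+30,u-30:u+30,::-1],(400,400),interpolation=cv2.INTER_CUBIC))
cv2.imwrite('pics/c13.png',np.hstack(o));print(robot.get_state()['wrist_force'],robot.get_state()['tool_pos'])
E
```

```text
time_s: 19.6
tool_pos: [0.6107, 0.0376, 0.1776]
tool_rot: [-90.0, 0.0, -19.1]
wrist_force: [-8.8, -1.0, 16.7]
gripper_width: 0.0278
19.6 [0.61071436 0.03758407 0.1776048 ] [-8.99701004e+01  3.10550734e-02 -1.90821159e+01] [-8.75441757 -1.03814136 16.70930913] 0.027822839339763088
[-8.05652192 -1.21307737 16.16326474] [0.61072887 0.03759566 0.17764015]
```

View pics/c13.png

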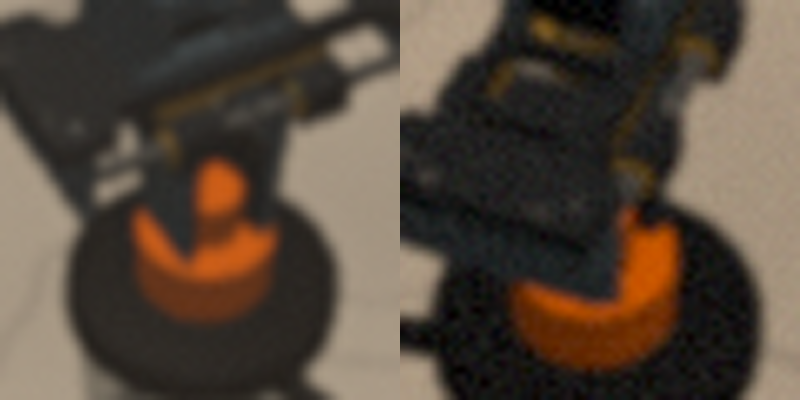

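View pics/w13.png

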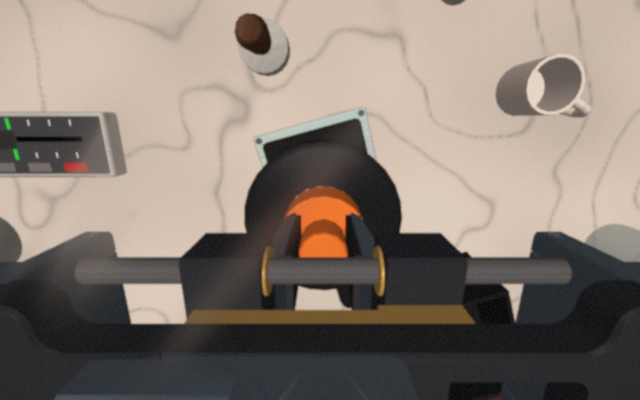

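The force now rises without any travel (z holds at 0.1776 m), and the seal is covered all round, so the cap is on its hard stop. I'll take off some of the side load, keep the push and confirm.

```bash

python3 -m inch '[[0,0,0,-0.1,0.14,0,1],[0,0,0,-0.1,0.14,0,1],[0,0,0,-0.1,0.14,0,1],[0,0,0,-0.1,0.14,0,1],[0,0,0,-0.1,0.14,0,1]]'; python3 - <<'E'
from h import *
for i in range(3):
    f=robot.grab_frame('scene');s=robot.get_state();print(s['time_s'],s['wrist_force'],s['tool_pos'],s['gripper_width'])
f2=robot.grab_frame('side')
cv2.imwrite('pics/s14.png',f['image'][:,:,::-1]);cv2.imwrite('pics/d14.png',f2['image'][:,:,::-1])
E
```

```text
time_s: 20.25
tool_pos: [0.6107, 0.0376, 0.1776]
tool_rot: [-90.0, -0.1, -19.1]
wrist_force: [-4.3, -2.2, 14.4]
gripper_width: 0.0277
20.3 [-3.48622264 -4.48236044 15.57078368] [0.61069037 0.0375771  0.17757549] 0.027874538716095215
20.35 [-4.020608   -3.81868636 15.29330925] [0.61073414 0.03758352 0.17759342] 0.027639738048367717
20.4 [-4.78351806 -3.11907728 15.38973648] [0.61074619 0.03757573 0.17760587] 0.027804238775574017
```

View pics/s14.png

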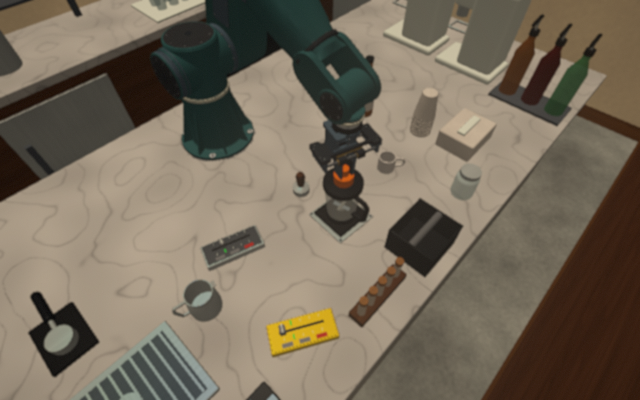

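The push is steady at about 15 N with the cap home, the bystanders are where they were, and the slider is at the mark. I hand it in.

```bash
python3 -c "
from plant import robot
print(robot.finish_job())"
```

```text
the job is handed in; nothing more can be done
None
```

The job is handed in: the slider is on the green low-speed mark and released. The orange cap is past the click, and the arm is still pressing it down.

- **Slider:** my first grasp missed. The fingers closed above the grip because the real fingertips end about 32–34 mm short of the reported TCP. All three cameras and the later touch on the cap's ledge agreed on that. I corrected for it, gripped the slider, moved it about 56 mm and let go. The camera check after release put it within 0.1 mm of the mark, though the calibration is only good to about 2 mm.
- **Cap:** as I pressed, the force reached at least 8 N at the tongues, then dropped at the click, then rose through the seal to a hard stop. There the tool height held at 0.1776 m, as expected for fully home, while the push went from 13 to 17 N.
- **At hand-in (about 20.4 s):** the arm was pushing down with a steady 15 N. A leftover side force of about 5–6 N remained that I only partly removed.
- **Counter:** in the last scene view, nothing else on the counter looked moved.

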